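# Set the depth stop on the power module and lock it

## Robot

A 7-joint arm with a two-finger parallel gripper is mounted at the origin on the work surface. World frame = base frame: x ahead of the robot, y to its left, z up, the work surface at z = 0. Lengths are in mm, angles in rad, forces in N, time in s.
With the tool pointing down it reaches from about 400 to 875 mm from the base axis. Payload 4.4 kg.
Tool frame: the origin (TCP) lies at the very end of the fingers, on their centre line; the grasp point (between the pads) lies 19 mm behind it; z points along the fingers, y is the line along which they close (so a half turn about z gives the same grasp; the last joint's range is limited). The gripper opens to 85 mm and grips with 20 to 120 N. Pads are 22 mm wide; open, the fingers measure 114 mm over their backs; the gripper's body (76 mm by 85 mm) begins 54 mm behind the grasp point. The pads swing forward as they close: fully open they stand 13 mm farther back than shut.
Start: joints at [-1.409, 0.628, 0.038, 1.517, -0.027, 0.996, -0.02], TCP at [146.767, 633.228, 231.313] pointing down, gripper open.
Joint ranges: [-3.06, 3.06], [-0.37, 2.12], [-1.25, 1.32], [0.18, 2.47], [-1.1, 4.24], [0.23, 1.98], [-2.94, 2.94]. Speed limits (rad/s): [2.57, 2.57, 3.14, 3.14, 3.14, 3.14, 3.14].

## Interface

Orientations are given as [roll, pitch, yaw] about the fixed x, y, z axes, in that order (R = Rz(yaw) Ry(pitch) Rx(roll)).
In Python, from cell import ctrl gives the robot as it stands.
- The arm moves only by the tool step_arm, never from a script. Its argument "series" is a list that holds one entry, the list of rows, each a list of 7 numbers: the turn, a rotation vector about the tool's x, y, z as a fraction of full scale, then the shift along the tool's x, y, z as a fraction of full scale, then the closure, from 0 (fully open) to 1 (shut). In form: [[[ax, ay, az, tx, ty, tz, gripper], ...]]. A call has 1 to 12 rows; each row shifts and turns the commanded pose from where the row before left it, along the tool's axes as they then stand; what a row does not reach is not made up. Full scale, the value 1, is 150 mm for a shift and 45 degrees for a turn. A row lasts 1/10 s, in which the tool goes at most 50 mm and 8.59 degrees, less where a joint would pass 70% of its speed; a pose out of reach is approached as far as the arm can. A call with a number of a shift or a turn outside -1 to 1 is refused whole. A call with a gripper value outside its range is refused whole. The fingers move at their own pace and stop on an object; the grip force is fixed at half the most. Time passes only in rows, so rows that do not move let the fingers close. It gives the time, the measured TCP pose, the force, the opening and the grip force at its end, in the units of the state.
- ctrl.read_state(): the state, without advancing time (a new reading comes with each control period).
- ctrl.get_image(name): name is "scene" or "top" or "wrist"; returns a dict with "img" (420x560x3 uint8, red, green, blue), "fx", "fy", "cx", "cy" (pixels), "R" (3x3) and "t" (3): a world point X has camera coordinates R X + t. Camera axes: x right, y down, z forward; pixel columns grow to the right and rows downward; lengths in mm; the calibration is good to about 2 mm. A picture is of the moment at which its call begins. There is no depth.
- ctrl.finish_job(): hands the job in; it is judged then, once.
Trained networks look in a picture, given as the dict that the camera call returned (one of the last four; its "shot" number tells which), for a name from the list of things; names that differ only in an ending like _2 or _b are one class to them, and where a whole thing is asked for, a point or a joint stands for the part that bears it (a point fixed in the world has none). Each returns a list of dicts, best first, with "score" (0 to 1); they miss things now and then, are a little off and sometimes report something else, mostly with a low value. They report only what shows in the picture. A call takes as long as a camera call. They do not tell look-alikes from the thing itself.
- ctrl.recognise(picture, thing): "centre" ([column, row] in pixels, amid what is visible of it).
The state is a dict: "clock": time; "qpos": joint angles; "qd": joint speeds; "tau": joint torques, N m; "eef_pos": TCP position; "tool_rot": TCP orientation; "force": force on the tool from outside, world axes, zero at the start; "torque": the same for the moment, N m; "width": finger opening in mm; "gripper_force": force on a finger pad.
Only numpy, scipy, OpenCV 4.12 (cv2) and the standard library are available. Lean on these libraries where they do the work, as an engineer would, in place of code of your own. Each camera call takes 0.05 s, during which the arm holds its last target. There are 200 camera calls.

## Task

On the small setting stand, push the depth stop gently down until its foot really touches the top of the power module underneath, never pressing on the module with more than 12 N. Then swing the clamp lever fully round to its stop to lock the rod, so that the foot is left resting on the module. Do not shove the module or any of the other things aside.

Things in the scene. Friction and masses are not known exactly. Their poses are not given: they have to be found in the camera images.
- press: The setting stand: grey base plate 240 x 190 x 15 mm on the table with a 36 mm upright steel column, 240 mm high, on its far part. Origin under the middle of the plate; x runs from the robot's side to the column's side (column at +70 mm, depth stop at -50 mm), z up.
- head: Aluminium arm, 44 mm wide and 36 mm thick, held on the column at a height that differs, reaching from it towards the robot. Origin on the axis of the plate's middle, at the arm's underside; its axes are the stand's. It carries the depth stop and the clamp lever and does not move.
- knob_top (a point): Centre of the flat top of the depth stop's knob: black, 36 mm across, 22 mm tall, on an upright steel rod 14 mm thick through the arm's free end. The rod only slides up and down (100 mm), stays where it is left and takes about 2 to 4 N to push down; shut fingertips on the knob will do. The knob's underside stays at least 35 mm above the arm's top.
- foot: Steel foot of the depth stop, a disc 20 mm across and 6 mm thick on a short stiff spring plunger at the rod's lower end, 187 mm straight below the knob's top; origin at the centre of its flat underside, the face that must touch the module. Once it touches, the push rises by about 12 N per millimetre.
- module: The power module to set up: dark flat-topped metal block 66 x 58 mm on an 88 x 58 x 5 mm flange, its height differing by piece, 36 to 56 mm in all; 0.25 to 0.5 kg, loose on a round screw table (100 mm across, height differs) under the foot. Origin at the centre of its underside, z up.
- clamp (a joint): Angle (rad) of the lever that locks the rod: 0 to 0.3 at the start (open, pointing along the arm towards the robot), 1.4 at its end stop (locked, square to the arm). Grows counter-clockwise seen from above. It turns stiffly, harder towards the stop (4 to 8 N at the lever's end), and stays where it is left.
- clamp_pivot (a point): Point on the clamp lever's upright turning axis, at the lever's mid-height (16 mm above the arm's top face), 26 mm from the rod's axis on the side away from the column.
- lever_end (a point): Centre of the black upright grip (18 mm across, 20 mm tall, 6 to 26 mm above the arm's top face) on the end of the clamp lever, 85 mm from the pivot. The lever itself is a steel bar 12 mm wide and 12 mm tall, centred at the height of this point.
- spare: Bystander: a similar, 40 mm tall module standing on the table left of the stand; origin at the centre of its underside. Leave alone.
- heatsink: Bystander: finned aluminium heat sink 70 x 70 x 30 mm on the table left of the stand. Leave alone.
- screwdriver: Bystander: screwdriver lying on the table right of the stand. Leave alone.
- jar: Bystander: small grey jar, 52 mm across, 70 mm tall, right of the stand. Leave alone.
- nut: Bystander: steel spacer ring 26 mm across, 9 mm tall, on the stand's base plate (15 mm above the table), left of the screw table. Leave alone.
There are look-alikes about, which are no part of the job. Leave any purple or turquoise look-alike of the module alone.

How it is judged (in metres and radians):
On the way, in this order (a step that is already met when the one before it is completed fails the run):
1. the stop's foot presses on the module (more than 0.5 N) while the clamp is still open (under 0.7 rad) (contact force between foot and module above 0.5 N and value of joint clamp below 0.7 rad), for 0.2 s.
2. the clamp lever is round at its stop (over 1.25 rad of 1.4) with the foot still touching the module (contact force between foot and module above 0.2 N and value of joint clamp above 1.25 rad), for 0.2 s.
At the end, for the whole second after the job is handed in: The foot rests on the module (contact force over 0.2 N), the clamp lever stands at its stop (over 1.25 rad of 1.4) and the module is at rest (all of step 2 and linear speed of module below 0.01 m/s); the robot touches nothing.
It fails at once if the foot presses on the module with more than 12 N (contact force between foot and module above 12 N).
It fails at once if the module is shoved more than 10 mm (distance of module from where it was at the start of the episode above 0.01 m).
It fails at once if a bystander is moved more than 30 mm (distance of any of spare, heatsink, screwdriver, jar, nut from where it was at the start of the episode above 0.03 m).
It also fails if it takes over 48 s, if anything falls off the work surface, if the arm or the gripper's body presses on something with over 40 N, if the wrist force passes 120 N, or if a joint passes its speed limit or range.

## Working session

There is one attempt and no reset: what is moved stays moved. The work goes in short steps, Python scripts to look and compute and a tool call to move; the robot and the scene stay as the last step left them, time stands still between calls to the robot, and variables do not carry over. Pictures are saved under pics/ and viewed, at most 10 in all, crops included, and the job is handed in when it is done.

Besides the shell and the picture viewer there is one more tool, called after ">>>" as a command line: name --argument value ..., lists and objects as JSON in quotes. step_arm: Moves the arm, as the interface text tells. Shift numbers are shares of 150 mm and turn numbers shares of 45 degrees, none past 1 either way. Its arguments: {"type":"object","properties":{"series":{"type":"array","items":{"type":"array","items":{"type":"array","items":{"type":"number","minimum":-1,"maximum":1}}}}},"required":["series"]}

```bash
mkdir -p pics; python3 - <<'E'
from cell import ctrl
import cv2,numpy as np
s=ctrl.read_state();print(s['clock'],s['eef_pos'],s['tool_rot'],s['force'],s['width'])
ims=[]
for n in ['scene','top']:
    p=ctrl.get_image(n);cv2.imwrite(f'pics/{n}0.png',p['img'][:,:,::-1])
    print(n,p['fx'],p['cx'],p['cy'],np.round(p['R'],4).tolist(),np.round(p['t'],1).tolist())
    for th in ['press','head','knob_top','foot','module','clamp','lever_end','clamp_pivot','spare','nut']:
        print(th,[(np.round(d['centre'],1).tolist(),round(d['score'],2)) for d in ctrl.recognise(p,th)][:3])
E
```

```text
0.0 [146.60314174 632.61641176 230.39157227] [-3.13971650e+00 -1.08531959e-05  2.91381055e+00] [-0.2753686   0.38797723  0.06936231] 85.50707903544549
scene 445.76374193952637 288.03715665942286 205.04654947616783 [[0.3134, 0.9495, 0.0157], [0.6558, -0.2044, -0.7267], [-0.6868, 0.2381, -0.6868]] [-193.5, -221.8, 1513.1]
press [([330.4, 294.9], 0.66), ([230.8, 257.1], 0.31)]
head [([332.6, 227.7], 0.97), ([232.8, 258.4], 0.45)]
knob_top [([333.7, 175.8], 0.78)]
foot []
module [([360.3, 210.9], 0.96), ([322.2, 253.7], 0.72), ([306.2, 212.3], 0.65)]
clamp [([319.2, 193.3], 0.8)]
lever_end [([319.7, 188.3], 0.55)]
clamp_pivot [([318.4, 192.6], 0.68)]
spare [([387.8, 246.0], 0.57)]
nut [([364.6, 284.7], 0.51)]
top 508.2791609272284 284.2942553879043 209.48598658740258 [[0.0161, -0.9997, 0.0164], [-0.9943, -0.0177, -0.1049], [0.1051, -0.0146, -0.9944]] [-4.6, 591.0, 1238.7]
press [([257.0, 178.9], 0.84)]
head [([242.0, 208.9], 0.66)]
knob_top [([237.9, 181.5], 0.86)]
foot [([240.3, 215.3], 0.24)]
module [([180.6, 264.2], 0.95), ([234.7, 279.1], 0.86)]
clamp [([245.5, 215.8], 0.57), ([187.2, 164.2], 0.5), ([223.7, 168.5], 0.19)]
lever_end []
clamp_pivot [([242.2, 219.3], 0.56)]
spare [([175.1, 212.7], 0.56)]
nut []
```

View pics/scene0.png

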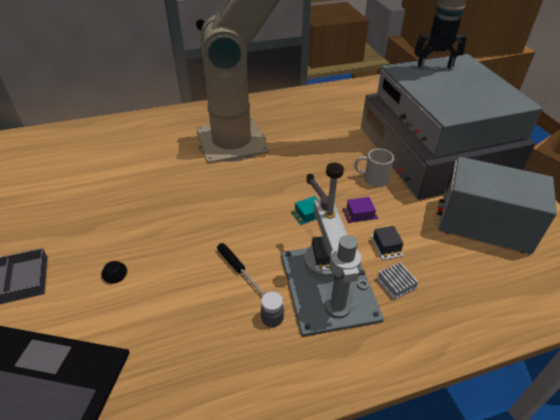

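View pics/top0.png

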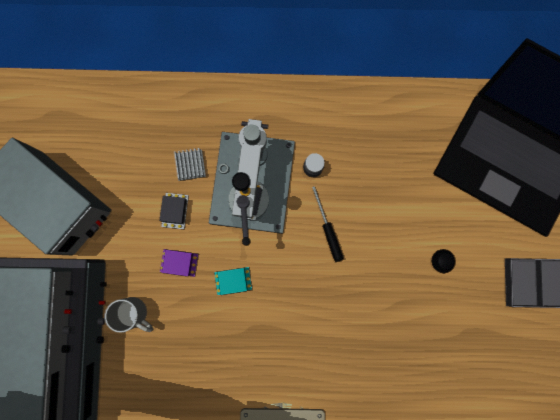

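The scene picture shows the knob at (334,170) and the lever grip at (311,178). The top picture shows the knob at (241,181), the grip at (246,241), the pivot near (243,202) and the column top at about (252,134). I'll triangulate these and look at enlarged crops.

```bash
cat > h.py <<'E'
from cell import ctrl
import cv2,numpy as np
def P(p):
    K=np.array([[p['fx'],0,p['cx']],[0,p['fy'],p['cy']],[0,0,1]])
    return K@np.c_[np.array(p['R']),np.array(p['t'])]
def tri(pa,a,pb,b):
    X=cv2.triangulatePoints(P(pa),P(pb),np.array(a,float).reshape(2,1),np.array(b,float).reshape(2,1))
    X=X[:3,0]/X[3,0]; return X,proj(pa,X)-a,proj(pb,X)-b
def proj(p,X):
    u=P(p)@np.r_[X,1]; return u[:2]/u[2]
def atz(p,uv,z):
    R,t=np.array(p['R']),np.array(p['t']);c=-R.T@t
    d=R.T@np.array([(uv[0]-p['cx'])/p['fx'],(uv[1]-p['cy'])/p['fy'],1]); return c+d*(z-c[2])/d[2]
E
python3 - <<'E'
from h import *
s=ctrl.get_image('scene');t=ctrl.get_image('top')
for n,a,b in [('knob',(334.5,169),(241,181)),('lever',(311,178),(246,241)),('column top',(348,241),(252,134))]:
    print(n,*[np.round(v,1) for v in tri(s,a,t,b)])
a=cv2.resize(s['img'][150:290,280:400],None,fx=4,fy=4,interpolation=2)
b=cv2.resize(t['img'][110:250,205:285],None,fx=4,fy=4,interpolation=2)
cv2.imwrite('pics/c1.png',np.hstack([a[:,:460],b])[:,:,::-1])
E
```

```text
knob [614.   94.1 321.8] [ 0.1 -0. ] [0.1 0. ]
lever [503.5  89.3 211.2] [-0.6  0. ] [-0.4 -0.2]
column top [730.1  80.7 234.4] [-0.7  0. ] [-0.5 -0.2]
```

View pics/c1.png

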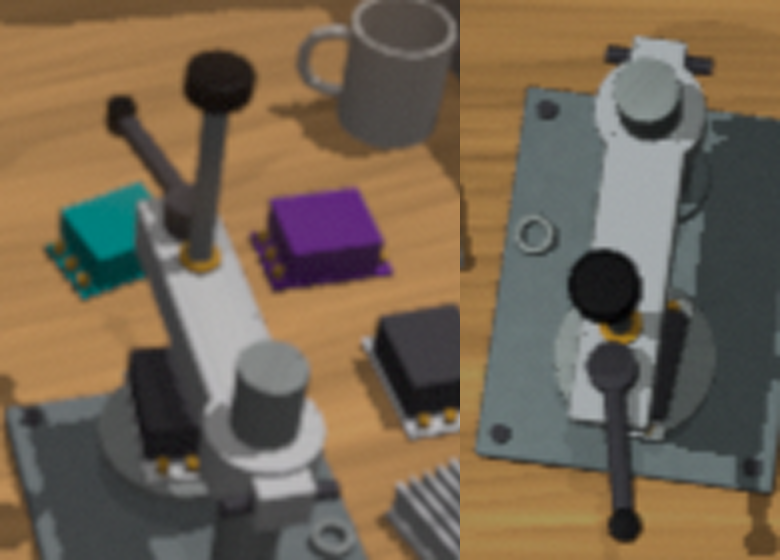

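The crops agree: knob top at about (614,94,322), grip at (503,89,211), clamp about 0.2 rad. That puts the arm's top near z 195 and the stand's yaw near -6.6°. Next I'll rise and go above the stand with the fingers shut.

>>> step_arm --series '[[[0,0,0,0,0,-0.33,1],[0,0,0,0,0,-0.33,1],[0,0,0,0,0,-0.33,1],[0,0,0,0,0,-0.33,1],[0,0,0,-0.25,-0.186,0,1],[0,0,0,-0.25,-0.186,0,1],[0,0,0,-0.25,-0.186,0,1],[0,0,0,-0.25,-0.186,0,1],[0,0,0,-0.25,-0.186,0,1],[0,0,0,-0.25,-0.186,0,1],[0,0,0,-0.25,-0.186,0,1],[0,0,0,-0.25,-0.186,0,1]]]'

```text
clock: 2.4
eef_pos: [389.5, 346.4, 429.6]
tool_rot: [3.141, 0.0, 2.914]
force: [-0.1, 0.1, -0.5]
width: 0.3
gripper_force: 0.0
```

```bash
python3 - <<'E'
from h import *
from scipy.spatial.transform import Rotation as Ro
s=ctrl.read_state();p=ctrl.get_image('wrist')
T=Ro.from_euler('xyz',s['tool_rot']).as_matrix()
R,t=np.array(p['R']),np.array(p['t'])
print(s['clock'],s['eef_pos'],s['qpos'],p['fx'],p['cx'],p['cy'])
print('cam in tool',T.T@(-R.T@t-s['eef_pos']),'cam axes in tool',np.round(T.T@R.T,2).tolist())
E
```

```text
2.4 [389.53058706 346.36953804 429.60445594] [-0.89922039  0.2735846   0.16196836  1.55403316 -0.04521848  1.31693748
  0.61126444] 353.55446392004075 278.2576788579128 211.66305386768514
cam in tool [  73.18089791    0.21501331 -142.66602523] cam axes in tool [[-0.0, -0.96, -0.29], [1.0, -0.0, -0.0], [0.0, -0.29, 0.96]]
```

>>> step_arm --series '[[[0,0,0,-0.205,-0.227,0,1],[0,0,0,-0.205,-0.227,0,1],[0,0,0,-0.205,-0.227,0,1],[0,0,0,-0.205,-0.227,0,1],[0,0,0,-0.205,-0.227,0,1],[0,0,0,-0.205,-0.227,0,1],[0,0,0,-0.205,-0.227,0,1],[0,0,0,-0.205,-0.227,0,1],[0,0,0,-0.205,-0.227,0,1],[0,0,-0.19,0,0,0,1],[0,0,-0.19,0,0,0,1],[0,0,-0.19,0,0,0,1]]]'

```text
clock: 3.65
eef_pos: [589.1, -13.2, 429.0]
tool_rot: [3.141, -0.0, -2.916]
force: [-0.4, 0.2, 0.6]
width: -0.3
gripper_force: 0.0
```

>>> step_arm --series '[[[0,0,-0.19,0,0,0,1],[0,0,-0.19,0,0,0,1],[0,0,-0.19,0,0,0,1],[0,0,-0.19,0,0,0,1],[0,0,-0.19,0,0,0,1],[0,0,-0.19,0,0,0,1],[0,0,-0.19,0,0,0,1],[0,0,-0.19,0,0,0,1],[0,0,-0.19,0,0,0,1],[0,0,0,0,0,0.3,1],[0,0,0,0,0,0.3,1],[0,0,0,0,0,0,1]]]'

```text
clock: 4.85
eef_pos: [583.5, -13.5, 330.6]
tool_rot: [3.121, -0.003, -1.647]
force: [-0.5, 0.4, 0.2]
width: 0.3
gripper_force: 0.0
```

>>> step_arm --series '[[[0,0,0,0,0,0.29,1],[0,0,0,0,0,0.29,1],[0,-0.167,0,0,0,0,1],[0,-0.167,0,0,0,0,1],[0,-0.167,0,0,0,0,1],[0,-0.167,0,0,0,0,1],[0,0,0,0,0,0,1],[0,0,0,0,0,0,1]]]'

```text
clock: 5.65
eef_pos: [587.4, -15.2, 246.1]
tool_rot: [3.125, 0.476, -1.658]
force: [1.3, 0.6, 0.3]
width: -0.3
gripper_force: 0.0
```

```bash
python3 - <<'E'
from h import *
import pickle
s=ctrl.read_state();print(s['clock'],s['eef_pos'],s['tool_rot'],s['qpos'])
p=ctrl.get_image('wrist');pickle.dump(p,open('w1.pkl','wb'))
cv2.imwrite('pics/w1.png',cv2.resize(p['img'],(800,600),interpolation=2)[:,:,::-1])
for th in ['head','knob_top','foot','module','clamp','lever_end','clamp_pivot']:
    print(th,[(np.round(d['centre'],1).tolist(),round(d['score'],2)) for d in ctrl.recognise(p,th)][:3])
E
```

```text
5.65 [587.4403216  -15.20088908 246.0972867 ] [ 3.12528458  0.47563262 -1.65770025] [ 0.8193094   0.78460534 -1.01668468  1.65711236  0.20628306  0.9716234
  2.92412394]
head [([167.2, 282.5], 0.85), ([114.8, 30.1], 0.29), ([211.6, 243.9], 0.19)]
knob_top []
foot []
module [([265.6, 193.4], 0.73), ([436.0, 175.4], 0.7), ([383.2, 253.2], 0.65)]
clamp [([405.8, 312.4], 0.93)]
lever_end [([400.7, 312.7], 0.67)]
clamp_pivot [([406.5, 311.5], 0.92)]
```

View pics/w1.png

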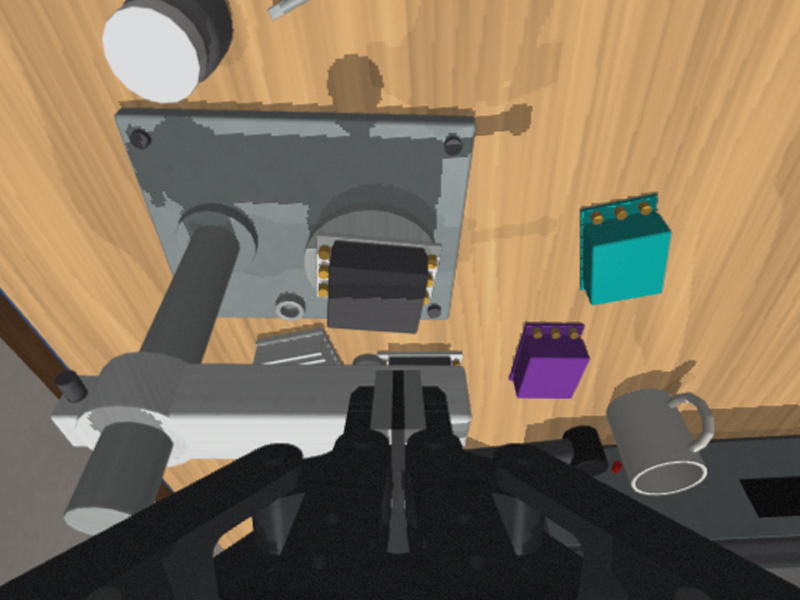

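```bash
python3 - <<'E'
from h import *
import pickle
p=pickle.load(open('w1.pkl','rb'))
for n,X in [('foot',(614,94,135)),('knobtop',(614,94,322)),('lever',(503.5,89.3,211)),('armunder edge at rod',(611,72,159)),('coltop',(730,81,240)),('colbase',(730,81,15))]: print(n,proj(p,np.array(X,float)))
im=p['img'][150:290,205:345]
im=cv2.convertScaleAbs(cv2.resize(im,None,fx=4.2,fy=4.2,interpolation=2),alpha=1.8,beta=20)
cv2.imwrite('pics/w1c.png',im[:,:,::-1])
E
```

```text
foot [257.48601732 247.39157075]
knobtop [247.42389681 528.91491945]
lever [407.88648116 315.39911795]
armunder edge at rod [257.07700733 252.51687634]
coltop [ 77.74477784 366.90618253]
colbase [156.34205088 164.25612387]
```

View pics/w1c.png

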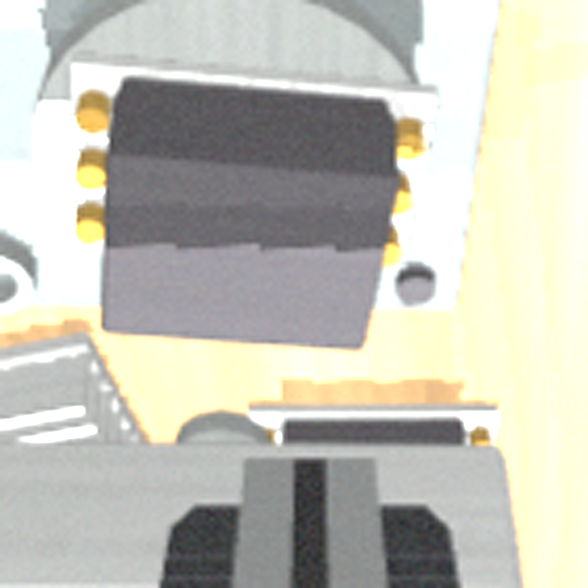

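```bash
python3 - <<'E'
from h import *
import pickle
from scipy.optimize import least_squares as ls
p=pickle.load(open('w1.pkl','rb'))
o=np.array([205,150])
def cr(*q): return np.array(q)/4.2+o-0.4
C=[cr(108,155),cr(397,178),cr(363,348),cr(103,328)]
loc=np.array([[33,-29],[-33,-29],[-33,29],[33,29]])
def pts(v):
    c,s=np.cos(v[3]),np.sin(v[3]); return np.c_[loc@np.array([[c,s],[-s,c]])+v[:2],np.full(4,v[2])]
f=lambda v: np.concatenate([proj(p,X)-c for X,c in zip(pts(v),C)])
r=ls(f,[614,94,110,-.11]);print('module top',r.x,np.round(r.fun,1), 'sd',np.sqrt(np.diag(np.linalg.inv(r.jac.T@r.jac))))
for z in (130,135,140,145,150):
    a=np.linspace(0,6.28,40);q=np.array([proj(p,np.array([614+10*np.cos(i),94+10*np.sin(i),z])) for i in a])
    print(z,'foot top rim row',q[:,1].min(),'col',q[:,0].mean(),'want',cr(222,412))
q=np.array([proj(p,np.array([x,y,159.])) for x,y in [(580,76),(640,70)]]);print('arm under edge',q,'seen row',150+445/4.2)
# base plate corner holes / lever check: plate edge z=15
E
```

```text
module top [ 6.11202910e+02  1.01053775e+02  8.11513525e+01 -1.96217699e-01] [ 0.1 -0.1  0.1 -0.1 -0.3 -0.1  0.1  0.4] sd [0.65049655 3.15514711 3.35517359 0.0134631 ]
130 foot top rim row 235.68677406200962 col 257.36175862619086 want [257.45714286 247.6952381 ]
135 foot top rim row 239.9663046604761 col 257.20589651002496 want [257.45714286 247.6952381 ]
140 foot top rim row 244.34678412843897 col 257.0464368039344 want [257.45714286 247.6952381 ]
145 foot top rim row 248.8318269866771 col 256.8832534640567 want [257.45714286 247.6952381 ]
150 foot top rim row 253.42522239981264 col 256.7162144874242 want [257.45714286 247.6952381 ]
arm under edge [[296.11296014 253.2794849 ]
 [220.63325672 253.18480138]] seen row 255.95238095238096
```

The module's top face is seen at crop (103–397, 155–348) and the foot's rim at (222,412). That gives a module top of z≈82±4 and a foot of z≈143, so the gap is about 60 mm. I'll untilt and go above the knob.

>>> step_arm --series '[[[0,0.152,0,0,0,0,1],[0,0.152,0,0,0,0,1],[0,0.152,0,0,0,0,1],[0,0.152,0,0,0,0,1],[0,0,0,0,0,-0.3,1],[0,0,0,0,0,-0.3,1],[0,0,0,0,0,-0.3,1],[0,0,0.18,0,0,0,1],[0,0,0.18,0,0,0,1],[0,0,0.18,0,0,0,1],[0,0,0.18,0,0,0,1],[0,0,0.18,0,0,0,1]]]'

```text
clock: 7.25
eef_pos: [588.0, -11.5, 381.9]
tool_rot: [3.133, -0.01, -2.356]
force: [-0.3, -0.7, -0.4]
width: 0.1
gripper_force: 0.0
```

```bash
cat > go.py <<'E'
from h import *
import sys
from scipy.spatial.transform import Rotation as Ro
s=ctrl.read_state();T=Ro.from_euler('xyz',s['tool_rot']).as_matrix()
print(s['clock'],np.round(s['eef_pos'],1),np.round(s['tool_rot'],3),np.round(s['qpos'],2),'F',np.round(s['force'],2))
g=np.array([float(a) for a in sys.argv[1:4]])
if len(g): print('shift',np.round(T.T@(g-s['eef_pos'])/150,4),'untilt rotvec/45deg',np.round((Ro.from_matrix(T).inv()*Ro.from_euler('xyz',[np.pi,0,s['tool_rot'][2]])).as_rotvec()/(np.pi/4),4))
E
python3 go.py 614 95 372
```

```text
7.25 [588.  -11.5 381.9] [ 3.133 -0.01  -2.356] [ 0.36  0.48 -0.64  1.45  0.28  1.33  2.07] F [-0.33 -0.73 -0.42]
shift [-0.6249  0.3793  0.0627] untilt rotvec/45deg [ 0.0107 -0.0125 -0.0001]
```

>>> step_arm --series '[[[0.011,-0.012,0,-0.208,0.126,0,1],[0,0,0,-0.208,0.126,0,1],[0,0,0,-0.208,0.126,0.06,1],[0,0,0,0,0,0.1,1],[0,0,0,0,0,0.08,1],[0,0,0,0,0,0,1],[0,0,0,0,0,0,1]]]'

```text
clock: 7.95
eef_pos: [613.9, 93.0, 345.3]
tool_rot: [3.142, -0.001, -2.353]
force: [-0.6, -0.4, 0.7]
width: 0.2
gripper_force: 0.0
```

```bash
python3 go.py 614 95 340; python3 - <<'E'
from h import *
p=ctrl.get_image('scene')
im=cv2.resize(p['img'][120:240,270:410],None,fx=5,fy=5,interpolation=2);cv2.imwrite('pics/c2.png',im[:,:,::-1])
E
```

```text
7.95 [613.9  93.  345.3] [ 3.142e+00 -1.000e-03 -2.353e+00] [ 0.17  0.55 -0.63  1.43  0.33  1.27  1.88] F [-0.64 -0.38  0.68]
shift [-0.01    0.009   0.0354] untilt rotvec/45deg [ 0.     -0.0015 -0.    ]
```

View pics/c2.png

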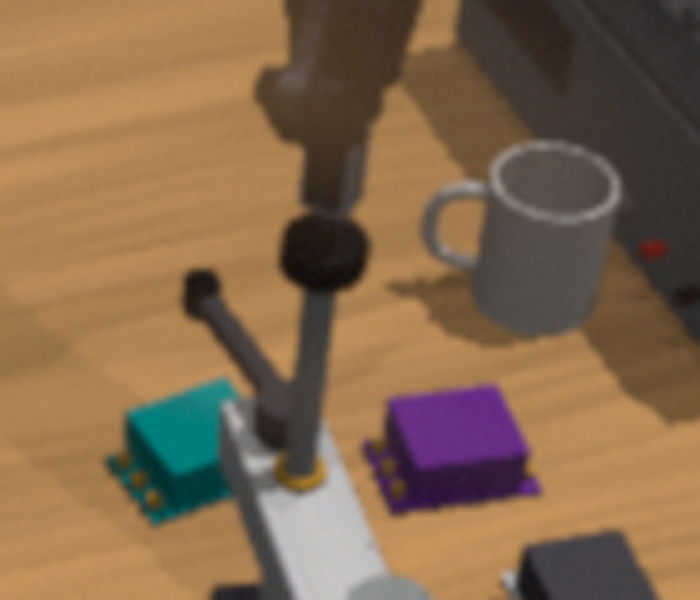

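>>> step_arm --series '[[[0,0,0,0,0,0.05,1],[0,0,0,0,0,0.05,1],[0,0,0,0,0,0.03,1],[0,0,0,0,0,0.03,1],[0,0,0,0,0,0.03,1],[0,0,0,0,0,0.03,1],[0,0,0,0,0,0.03,1],[0,0,0,0,0,0.03,1]]]'

```text
clock: 8.8
eef_pos: [614.1, 93.7, 302.8]
tool_rot: [-3.141, -0.001, -2.352]
force: [0.9, -2.3, 4.0]
width: -0.3
gripper_force: 2.1
```

>>> step_arm --series '[[[0,0,0,0,0,0.02,1],[0,0,0,0,0,0.02,1],[0,0,0,0,0,0.02,1],[0,0,0,0,0,0.02,1],[0,0,0,0,0,0.02,1],[0,0,0,0,0,0.02,1]]]'

```text
clock: 9.4
eef_pos: [613.9, 94.0, 284.9]
tool_rot: [3.141, -0.0, -2.352]
force: [2.0, -2.8, 4.1]
width: -0.0
gripper_force: 1.8
```

Contact is confirmed: it slides at about 4 N, and the foot is at z≈98. I'll retreat for one close look at the remaining gap.

>>> step_arm --series '[[[0,0,0,0,0,-0.1,1],[0,0,0,0,0,-0.3,1],[0,0,0,0.265,0,0,1],[0,0,0,0.265,0,0,1],[0,0,0,0.265,0,0.2,1],[0,0,0,0,0,0.3,1],[0,-0.167,0,0,0,0.1,1],[0,-0.167,0,0,0,0,1],[0,-0.167,0,0,0,0,1],[0,-0.167,0,0,0,0,1],[0,0,0,0,0,0,1],[0,0,0,0,0,0,1]]]'

```text
clock: 10.6
eef_pos: [528.8, 8.7, 254.4]
tool_rot: [3.137, 0.523, -2.357]
force: [0.4, -0.5, 0.6]
width: -0.1
gripper_force: 0.0
```

```bash
python3 go.py 614 94 330; python3 - <<'E'
from h import *
import pickle
p=ctrl.get_image('wrist');pickle.dump(p,open('w2.pkl','wb'))
q=proj(p,np.array([614,94,98.]));print('foot exp',q)
print('module est',proj(p,np.array([611,97,83.])))
u,v=[int(i) for i in q];u0,v0=max(u-75,0),max(v-65,0)
im=cv2.convertScaleAbs(cv2.resize(p['img'][v0:v0+115,u0:u0+150],None,fx=5,fy=5,interpolation=2),alpha=1.8,beta=20);cv2.imwrite('pics/w2c.png',im[:,:,::-1]);print(u0,v0)
for th in ['head','foot','module','lever_end']:
    print(th,[(np.round(d['centre'],1).tolist(),round(d['score'],2)) for d in ctrl.recognise(p,th)][:3])
E
```

```text
10.6 [528.8   8.7 254.4] [ 3.137  0.523 -2.357] [ 0.91  0.5  -0.98  2.13  0.05  0.36  2.38] F [ 0.43 -0.47  0.62]
shift [-0.948   0.0016 -0.0348] untilt rotvec/45deg [0.0059 0.666  0.0016]
foot exp [278.22667932 208.97296547]
module est [282.30153305 198.37495183]
203 143
head [([293.8, 266.4], 0.85)]
foot [([278.2, 208.1], 0.66)]
module [([459.7, 50.2], 0.84), ([286.6, 181.7], 0.6), ([478.4, 162.9], 0.56)]
lever_end [([374.9, 267.6], 0.72)]
```

View pics/w2c.png

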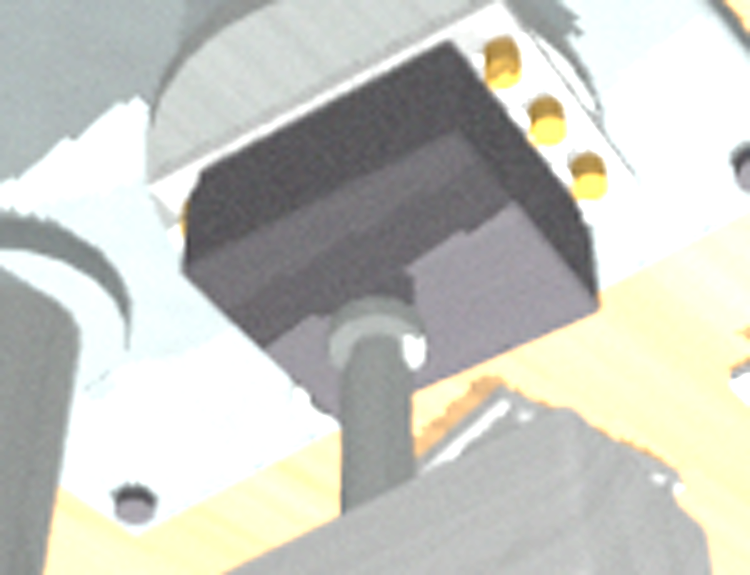

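```bash
python3 - <<'E'
from h import *
import pickle
from scipy.optimize import least_squares as ls
p1=pickle.load(open('w1.pkl','rb'));p2=pickle.load(open('w2.pkl','rb'))
cr=lambda q,o,k:(np.array(q)+.5)/k+o-.5
A=[cr(q,(205,150),4.2) for q in [(108,155),(397,178),(363,348),(103,328)]]
B=[cr(q,(203,143),5) for q in [(183,268),(458,130),(598,303)]]
loc=np.array([[33,-29],[-33,-29],[-33,29],[33,29]])
def pts(v):
    c,s=np.cos(v[3]),np.sin(v[3]); return np.c_[loc@np.array([[c,s],[-s,c]])+v[:2],np.full(4,v[2])]
def f(v,w=(1,1)):
    X=pts(v);return np.concatenate([w[0]*(proj(p1,x)-c) for x,c in zip(X,A)]+[w[1]*(proj(p2,x)-c) for x,c in zip(X,B)])
for w in [(1,1),(0,1),(1,0)]:
    r=ls(f,[614,94,85,-.11],args=(w,));print(w,np.round(r.x,2),np.round(r.fun,1))
for z in (94,98,102):
    a=np.linspace(0,6.28,60);q=np.array([proj(p2,np.array([614+10*np.cos(i),94+10*np.sin(i),z])) for i in a]);print(z,'foot rim min row',q[:,1].min().round(1),'cols',q[:,0].min().round(1),q[:,0].max().round(1),'seen',cr((378,297),(203,143),5),cr((330,340),(203,143),5),cr((426,340),(203,143),5))
E
```

```text
(1, 1) [ 6.1094e+02  9.6320e+01  8.5990e+01 -2.0000e-01] [-1.  -0.7  0.4 -0.6 -0.1  0.2 -0.9  0.7 -0.5 -0.1  0.2 -0.8  1.9  0.7]
(0, 1) [ 6.1611e+02  1.0103e+02  7.8600e+01 -2.0000e-01] [-0.  -0.  -0.  -0.  -0.  -0.  -0.  -0.   0.3 -0.3 -0.5 -0.1  0.3  0.5]
(1, 0) [ 6.1118e+02  1.0107e+02  8.1170e+01 -2.0000e-01] [ 0.1 -0.1  0.1 -0.1 -0.3 -0.1  0.1  0.4  0.  -0.   0.  -0.   0.  -0. ]
94 foot rim min row 199.0 cols 268.3 288.2 seen [278.2 202. ] [268.6 210.6] [287.8 210.6]
98 foot rim min row 201.9 cols 268.2 288.3 seen [278.2 202. ] [268.6 210.6] [287.8 210.6]
102 foot rim min row 204.8 cols 268.1 288.3 seen [278.2 202. ] [268.6 210.6] [287.8 210.6]
```

>>> step_arm --series '[[[0,0.167,0,0,0,0,1],[0,0.167,0,0,0,0,1],[0,0.167,0,0,0,0,1],[0,0.167,0,0,0,0,1],[0,0,0,0,0,-0.25,1],[0,0,0,0,0,-0.25,1],[0,0,0,-0.268,0,0,1],[0,0,0,-0.268,0,0,1],[0,0,0,-0.268,0,0,1],[0,0,0,0,0,0.12,1],[0,0,0,0,0,0.12,1],[0,0,0,0,0,0,1]]]'

```text
clock: 12.05
eef_pos: [613.3, 96.9, 292.0]
tool_rot: [3.139, -0.005, -2.348]
force: [-0.3, -0.1, 0.9]
width: -0.2
gripper_force: 0.0
```

```bash
python3 go.py 614 94 276.5
```

```text
12.05 [613.3  96.9 292. ] [ 3.139 -0.005 -2.348] [ 0.13  0.58 -0.56  1.51  0.33  1.15  1.87] F [-0.32 -0.12  0.91]
shift [ 0.0096 -0.0172  0.1031] untilt rotvec/45deg [ 0.0035 -0.0058 -0.    ]
```

>>> step_arm --series '[[[0,0,0,0.01,-0.017,0.03,1],[0,0,0,0,0,0.02,1],[0,0,0,0,0,0.02,1],[0,0,0,0,0,0.01,1],[0,0,0,0,0,0.01,1],[0,0,0,0,0,0.01,1]]]'

```text
clock: 12.65
eef_pos: [616.0, 92.2, 279.7]
tool_rot: [-3.141, 0.001, -2.352]
force: [0.2, 0.1, 2.5]
width: 0.0
gripper_force: 1.5
```

>>> step_arm --series '[[[0,0,0,0,0,0.007,1],[0,0,0,0,0,0.007,1],[0,0,0,0,0,0,1]]]'

```text
clock: 12.95
eef_pos: [615.9, 92.2, 277.0]
tool_rot: [3.141, 0.0, -2.352]
force: [2.2, 0.4, 2.2]
width: 0.1
gripper_force: 0.9
```

>>> step_arm --series '[[[0,0,0,0,0,0.003,1],[0,0,0,0,0,0.003,1]]]'

```text
clock: 13.15
eef_pos: [615.9, 92.2, 276.3]
tool_rot: [3.141, 0.0, -2.352]
force: [1.9, -1.0, 3.3]
width: 0.4
gripper_force: 1.8
```

>>> step_arm --series '[[[0,0,0,0,0,0.0025,1],[0,0,0,0,0,0.0025,1]]]'

```text
clock: 13.35
eef_pos: [615.9, 92.2, 275.9]
tool_rot: [-3.141, 0.0, -2.352]
force: [0.7, -0.8, 6.6]
width: 0.0
gripper_force: 3.3
```

>>> step_arm --series '[[[0,0,0,0,0,0,1],[0,0,0,0,0,0,1]]]'

```text
clock: 13.55
eef_pos: [615.9, 92.2, 275.9]
tool_rot: [-3.141, 0.0, -2.352]
force: [1.5, -1.2, 5.4]
width: 0.2
gripper_force: 2.6
```

>>> step_arm --series '[[[0,0,0,0,0,0.0013,1],[0,0,0,0,0,0,1]]]'

```text
clock: 13.75
eef_pos: [615.9, 92.2, 275.9]
tool_rot: [-3.141, 0.0, -2.352]
force: [1.2, 0.1, 6.1]
width: -0.1
gripper_force: 3.1
```

>>> step_arm --series '[[[0,0,0,0,0,0.0013,1],[0,0,0,0,0,0,1]]]'

```text
clock: 13.95
eef_pos: [615.9, 92.2, 275.9]
tool_rot: [-3.141, 0.0, -2.352]
force: [0.3, -0.8, 7.2]
width: -0.0
gripper_force: 3.4
```

```bash
python3 go.py; python3 - <<'E'
from h import *
F=[]
for i in range(4): ctrl.get_image('top'); F.append(ctrl.read_state()['force'][2])
print(np.round(F,1),ctrl.read_state()['eef_pos'][2])
E
```

```text
13.95 [615.9  92.2 275.9] [-3.141  0.    -2.352] [ 0.14  0.59 -0.56  1.53  0.34  1.11  1.87] F [ 0.28 -0.83  7.21]
[6.4 6.8 7.2 6.6] 275.87415728640894
```

>>> step_arm --series '[[[0,0,0,0,0,0.0013,1],[0,0,0,0,0,0.0013,1],[0,0,0,0,0,0,1],[0,0,0,0,0,0,1]]]'

```text
clock: 14.55
eef_pos: [615.9, 92.2, 275.7]
tool_rot: [-3.141, 0.001, -2.352]
force: [0.2, -0.4, 7.5]
width: 0.2
gripper_force: 4.1
```

```bash
python3 - <<'E'
from h import *
import pickle
F=[]
for i in range(4): ctrl.get_image('top'); F.append(ctrl.read_state()['force'][2])
print(np.round(F,1),ctrl.read_state()['eef_pos'][2])
E
```

```text
[8.2 8.3 8.4 8.8] 275.7374145917127
```

It stiffens at 12 N/mm, so the foot has real contact at about 5 N. Next I'll lift off and go to the +y side of the lever grip.

>>> step_arm --series '[[[0,0,0,0,0,-0.1,1],[0,0,0,0,0,-0.27,1],[0,0,0,0.117,0.25,0,1],[0,0,0,0.117,0.25,0,1],[0,0,0,0.117,0.25,0,1],[0,0,0.18,0,0,0,1],[0,0,0.18,0,0,0,1],[0,0,0.18,0,0,0,1],[0,0,0.18,0,0,0,1],[0,0,0.18,0,0,0,1],[0,0,0,0,0,0,1]]]'

```text
clock: 15.85
eef_pos: [497.5, 133.8, 329.5]
tool_rot: [-3.141, -0.003, -3.059]
force: [-0.1, -0.1, 0.2]
width: -0.3
gripper_force: 0.0
```

```bash
python3 go.py 499 134 203; python3 - <<'E'
from h import *
import pickle
s=ctrl.get_image('scene');t=ctrl.get_image('top');w=ctrl.get_image('wrist');w2=pickle.load(open('w2.pkl','rb'))
for p in (s,t,w):
    print([(np.round(d['centre'],1).tolist(),round(d['score'],2)) for d in ctrl.recognise(p,'lever_end')][:2],proj(p,np.array([503.5,89.3,211.])))
    print([(np.round(d['centre'],1).tolist(),round(d['score'],2)) for d in ctrl.recognise(p,'clamp_pivot')][:2],proj(p,np.array([588,97,211.])))
cv2.imwrite('pics/w3.png',w['img'][:,:,::-1])
E
```

```text
15.85 [497.5 133.8 329.5] [-3.141e+00 -3.000e-03 -3.059e+00] [ 0.01  0.36 -0.45  1.74  0.17  1.09  1.15] F [-0.06 -0.13  0.18]
shift [-0.0126  0.0014  0.8436] untilt rotvec/45deg [-0.0009 -0.0041  0.    ]
[([319.6, 187.9], 0.63), ([320.6, 253.3], 0.51)] [310.41431866 178.07137998]
[([316.7, 187.5], 0.54)] [326.94238584 200.84198077]
[([241.5, 208.7], 0.71)] [245.57634413 240.82263036]
[([262.4, 176.7], 0.59)] [242.92973701 201.2995327 ]
[([222.5, 263.7], 0.56)] [219.95635411 206.55492852]
[([220.9, 265.6], 0.79)] [225.22603114 303.90367942]
```

View pics/w3.png

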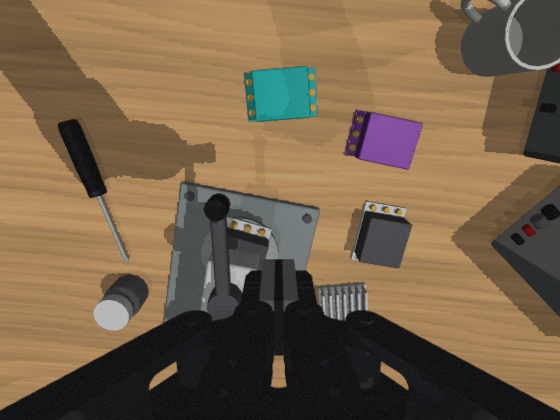

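>>> step_arm --series '[[[0,0,0,-0.03,0,0.28,1],[0,0,0,0,0,0.28,1],[0,0,0,0,0,0.27,1],[0,0,0,0,0,0,1],[0,0,0,0,-0.06,0,1],[0,0,0,0,-0.06,0,1],[0,0,0,0,0,0,1]]]'

```text
clock: 17.0
eef_pos: [506.0, 114.5, 207.6]
tool_rot: [-3.141, 0.003, -3.062]
force: [1.0, 0.1, -0.3]
width: -0.2
gripper_force: 0.0
```

```bash
python3 go.py; python3 - <<'E'
from h import *
t=ctrl.get_image('top')
cv2.imwrite('pics/t4.png',cv2.resize(t['img'][130:270,170:310],None,fx=4,fy=4,interpolation=2)[:,:,::-1])
E
```

```text
17.0 [506.  114.5 207.6] [-3.141e+00  3.000e-03 -3.062e+00] [ 0.    0.5  -0.41  1.9   0.27  0.79  1.1 ] F [ 1.03  0.12 -0.26]
```

>>> step_arm --series '[[[0,0,0,0,-0.015,0.02,1],[0,0,-0.089,0.011,-0.037,0,1],[0,0,-0.089,0.011,-0.037,0,1],[0,0,-0.089,0.011,-0.037,0,1],[0,0,-0.089,0.011,-0.037,0,1],[0,0,-0.089,0.011,-0.037,0,1],[0,0,-0.089,0.011,-0.037,0,1],[0,0,-0.089,0.011,-0.037,0,1]]]'

```text
clock: 17.85
eef_pos: [504.8, 76.4, 203.3]
tool_rot: [3.139, 0.002, -2.565]
force: [-1.2, 4.6, 0.9]
width: -0.0
gripper_force: 2.3
```

```bash
cat > arc.py <<'E'
from h import *
s=ctrl.read_state();yaw=s['tool_rot'][2];u=np.array([np.cos(yaw),np.sin(yaw)]);n=np.array([-u[1],u[0]])
d=s['eef_pos'][:2]-np.array([588,97]);a0=np.deg2rad(173.4)
r,tg=d@u,d@n
print(s['clock'],s['eef_pos'],'radial',r,'tang',tg,'tool-angle as clamp',(yaw-a0)%(2*np.pi),'clamp if 23.5 offset',((np.arctan2(d[1],d[0])-a0)%(2*np.pi))+np.arcsin(23.5/np.hypot(*d)),'F',s['force'],np.round(s['qpos'],2))
E
python3 arc.py
```

```text
17.85 [504.7639029   76.40298558 203.25610531] radial 80.99911402510624 tang -28.13589150551314 tool-angle as clamp 0.6920931249024473 clamp if 23.5 offset 0.6353872147386523 F [-1.22868484  4.60648141  0.92384568] [ 0.17  0.51 -0.55  1.92  0.36  0.8   1.58]
```

>>> step_arm --series '[[[0,0,-0.089,0.011,-0.04,0,1],[0,0,-0.089,0.011,-0.04,0,1],[0,0,-0.089,0.011,-0.04,0,1],[0,0,-0.089,0.011,-0.04,0,1],[0,0,-0.089,0.011,-0.04,0,1],[0,0,-0.089,0.011,-0.04,0,1],[0,0,-0.089,0.011,-0.04,0,1]]]'

```text
clock: 18.55
eef_pos: [525.1, 38.9, 203.2]
tool_rot: [3.139, 0.002, -2.075]
force: [-3.9, 4.7, 2.0]
width: 0.1
gripper_force: 2.7
```

```bash
python3 arc.py
```

```text
18.55 [525.07910966  38.87352851 203.15694802] radial 81.29811163670328 tang -26.98781526587318 tool-angle as clamp 1.1815178819670047 clamp if 23.5 offset 1.1389047877130705 F [-3.8827046   4.68110135  1.98795532] [ 0.33  0.57 -0.68  1.88  0.46  0.86  2.05]
```

>>> step_arm --series '[[[0,0,-0.089,0.011,-0.038,0,1],[0,0,-0.089,0.011,-0.038,0,1],[0,0,-0.06,0.007,-0.025,0,1],[0,0,0,0,0,0,1]]]'

```text
clock: 18.95
eef_pos: [537.1, 27.8, 203.0]
tool_rot: [3.139, 0.002, -1.891]
force: [-2.4, 3.6, 2.0]
width: -0.0
gripper_force: 1.6
```

```bash
python3 arc.py
```

```text
18.95 [537.13744352  27.82815144 203.03769189] radial 81.66830010772337 tang -26.495906131736948 tool-angle as clamp 1.3656760057746649 clamp if 23.5 offset 1.329199892887131 F [-2.40135987  3.56673171  1.96740032] [ 0.37  0.6  -0.73  1.85  0.5   0.89  2.23]
```

Now small pushes along the tangent until the stop is felt.

>>> step_arm --series '[[[0,0,-0.04,0.005,-0.017,0,1],[0,0,0,0,-0.01,0,1],[0,0,0,0,0,0,1]]]'

```text
clock: 19.25
eef_pos: [540.2, 25.8, 202.9]
tool_rot: [3.139, 0.001, -1.86]
force: [-4.0, 3.9, 2.5]
width: 0.2
gripper_force: 2.4
```

```bash
python3 arc.py
```

```text
19.25 [540.22062909  25.79695623 202.94957191] radial 81.8789864810877 tang -25.467102280955636 tool-angle as clamp 1.3965190599115687 clamp if 23.5 offset 1.3725813757154055 F [-4.03931015  3.85766764  2.54960586] [ 0.38  0.6  -0.74  1.84  0.5   0.9   2.26]
```

>>> step_arm --series '[[[0,0,0,0,-0.013,0,1],[0,0,0,0,-0.013,0,1],[0,0,0,0,0,0,1]]]'

```text
clock: 19.55
eef_pos: [543.2, 24.6, 202.9]
tool_rot: [3.137, -0.0, -1.86]
force: [-5.3, 3.1, 4.1]
width: 0.0
gripper_force: 3.3
```

```bash
python3 arc.py
```

```text
19.55 [543.23525712  24.57218782 202.91750134] radial 82.1905543016398 tang -22.23472433333773 tool-angle as clamp 1.3965972948176946 clamp if 23.5 offset 1.4120245156590965 F [-5.28374153  3.11800142  4.13176651] [ 0.38  0.61 -0.74  1.83  0.5   0.91  2.26]
```

>>> step_arm --series '[[[0,0,0,0,-0.013,0,1],[0,0,0,0,-0.013,0,1],[0,0,0,0,0,0,1]]]'

```text
clock: 19.85
eef_pos: [543.5, 24.5, 202.7]
tool_rot: [3.131, -0.002, -1.859]
force: [-13.3, 5.4, 9.8]
width: 0.1
gripper_force: 7.6
```

```bash
python3 arc.py
```

```text
19.85 [543.45802134  24.4510918  202.71325256] radial 82.22177273793434 tang -22.066083302339056 tool-angle as clamp 1.3975630595153419 clamp if 23.5 offset 1.4150445794320885 F [-13.33191689   5.38573485   9.77538707] [ 0.38  0.61 -0.74  1.82  0.5   0.92  2.27]
```

The force has risen to 14 N with no more movement, so the lever is at its stop. I'll back off and lift clear.

>>> step_arm --series '[[[0,0,0,0,0.06,0,1],[0,0,0,0,0.15,0,1],[0,0,0,0,0,-0.3,1],[0,0,0,0,0,-0.3,1],[0,0,0,0.3,0,0,1],[0,0,0,0,0,0,1]]]'

```text
clock: 20.45
eef_pos: [505.5, -18.9, 293.5]
tool_rot: [-3.14, -0.006, -1.87]
force: [0.3, -1.2, -1.3]
width: -0.2
gripper_force: 0.0
```

```bash
python3 arc.py; python3 - <<'E'
from h import *
t=ctrl.get_image('top')
cv2.imwrite('pics/t5.png',cv2.resize(t['img'][110:290,170:350],None,fx=3.3,fy=3.3,interpolation=2)[:,:,::-1])
print(proj(t,np.array([564,15.5,211.])))
E
```

```text
20.45 [505.45341197 -18.92866732 293.46096695] radial 135.0951835365019 tang -44.75138530464773 tool-angle as clamp 1.3871047039470898 clamp if 23.5 offset 1.2331100510902124 F [ 0.29682413 -1.16732417 -1.32237349] [ 0.55  0.45 -0.82  1.81  0.38  1.05  2.42]
[280.76622947 213.11310522]
```

View pics/t5.png

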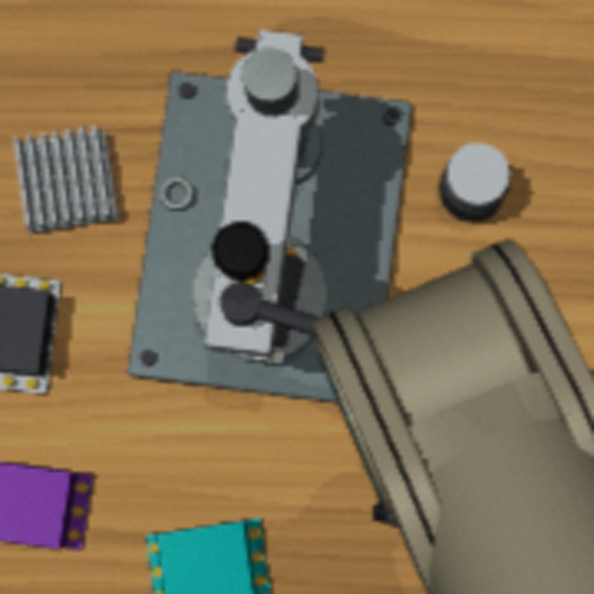

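The top picture shows the lever running from (240,303) to (318,328), square to the arm. The bystanders are undisturbed and the robot is clear, so I'll hand in.

```bash
python3 -c "
from cell import ctrl
print(ctrl.finish_job())"
```

```text
the job is handed in; nothing more can be done
None
```

I pressed the depth stop down until the foot touched the module at about 5 N (estimated from the wrist force, as the foot force isn't read directly), swung the clamp lever to its stop, backed the robot clear and handed the job in at about 20 s; the hand-in returned no verdict.

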